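Find the faceplate pail by its weight and unhook it

ROBOT

A 6-joint arm with a two-finger parallel gripper is mounted at the origin on the work surface. World frame = base frame: x ahead of the robot, y to its left, z up, the work surface at z = 0. Lengths are in mm, angles in rad, forces in N, time in s.
With the tool pointing down it reaches from about 275 to 750 mm from the base axis. Payload 10.2 kg.
Tool frame: the origin (TCP) lies at the very end of the fingers, on their centre line; the grasp point (between the pads) lies 19 mm behind it; z points along the fingers, y is the line along which they close (so a half turn about z gives the same grasp; the last joint's range is limited). The gripper opens to 85 mm and grips with 20 to 120 N. Pads are 22 mm wide; open, the fingers measure 114 mm over their backs; the gripper's body (76 mm by 85 mm) begins 54 mm behind the grasp point. The pads swing forward as they close: fully open they stand 13 mm farther back than shut.
Start: joints at [-1.365, 0.313, 1.498, -0, 1.331, -0.223], TCP at [218.273, -477.481, 231.294] pointing down, gripper open.
Joint ranges: [-2.94, 2.94], [-0.97, 2.17], [0.19, 2.56], [-1.23, 4.37], [0.02, 3.11], [-2.88, 2.88]. Speed limits (rad/s): [2.39, 2.39, 3.01, 3.14, 3.14, 3.14].

INTERFACE

Orientations are given as a unit quaternion [w, x, y, z].
In Python, from rig import telemetry, optics, ctrl gives the robot as it stands.
- The arm moves only by the tool servo_tool, never from a script. Its argument "deltas" is a list of rows, each a list of 3 entries, a list of its own where there are three numbers: the shift along the tool's x, y, z in units of 20 cm (1.0 is 20 cm), then the turn, a rotation vector about the tool's x, y, z in units of 90 degrees (1.0 is 90 degrees), then the opening, from 0 (shut) to 1 (fully open). A call has 1 to 8 rows; each row shifts and turns the commanded pose from where the row before left it, along the tool's axes as they then stand; what a row does not reach is not made up. A row lasts 1/10 s, in which the tool goes at most 50 mm and 8.59 degrees, less where a joint would pass 70% of its speed; a pose out of reach is approached as far as the arm can. A call with a number of a shift or a turn outside -1 to 1 is refused whole. A call with a gripper value outside its range is refused whole. The fingers move at their own pace and stop on an object; "squeeze" is the grip in N (left out, the last holds). Time passes only in rows, so rows that do not move let the fingers close. It gives the time, the measured TCP pose, the force, the opening and the grip force at its end, in the units of the state.
- telemetry.sense(): the state, without advancing time (a new reading comes with each control period).
- optics.capture(name): name is "scene" or "top" or "wrist"; returns the picture (480x640x3 uint8, blue, green, red); there is no depth.
- optics.camera_model(name): a dict with "vfov" (degrees; the focal length in pixels is half the picture's height over the tangent of half this angle, whatever the lens; pixels are square), "cx", "cy" (the principal point, pixels), "R" (3x3) and "t" (3): a world point X has camera coordinates R X + t; the wrist camera has in their place "mount" (4x4, takes a point from camera to tool coordinates, whose origin is the TCP and whose axes are the flange's). Camera axes: x right, y down, z forward; pixel columns grow to the right and rows downward; lengths in mm; the calibration is good to about 2 mm. A picture is of the moment at which its call begins: read the wrist's pose just before it. camera_model takes no time and is no camera call.
- ctrl.finish_job(): hands the job in; it is judged then, once.
The state is a dict: "time_s": time; "joints": joint angles; "dq": joint speeds; "tau": joint torques, N m; "eef_pos": TCP position; "ee_rot": TCP orientation; "force": force on the tool from outside, world axes, zero at the start; "wrist_torque": the same for the moment, N m; "grip_width": opening from 0.0 (shut) to 1.0 (fully open); "grip_force": force on a finger pad.
Only numpy, scipy, OpenCV 4.12 (cv2) and the standard library are available. Lean on these libraries where they do the work, as an engineer would, in place of code of your own. Each camera call takes 0.05 s, during which the arm holds its last target. There are 200 camera calls.

TASK

Three identical lidded pails hang on the deep hooks of the green rail: one holds the steel faceplate, the other two only a light beech disc, and just the weight tells which. Find the heavy pail, lift it up past the tip of its hook before drawing it off, without forcing it against the hook, and set it down gently and upright in the wooden tray. Leave the two light pails hanging on their own hooks and do not disturb the chuck, the bowl or the gouge.

Things in the scene. Friction and masses are not known exactly. Their poses are not given: they have to be found in the camera images.
- pail1: left-hand (+y) of three identical closed steel pails, hanging on hook1. 72 mm across the foot, 83 mm across the fixed lid (top 86 mm above the foot), 168 mm tall with its rigid bail. Origin: centre of the foot, z up, y along the bail. Whole weight about 2 N with the loose beech disc in it, 4.8 to 6.5 N with the loose faceplate; which pail has the faceplate changes every time.
- pail1_grip (a point): middle of the wooden grip on top of pail1's bail, 160 mm above the foot, along the pail's y. Waist 12 mm thick, 14 mm wide in the middle (on the hook); to each side a cylinder 16 mm thick, 7 to 40 mm off the middle, which can be pinched from above beside the hook, fingers before and behind it. 5 mm wire legs go down from its ends, 43.5 mm off the middle.
- hook1: fixed 8 mm rod hook that carries pail1: from the rail it slopes down towards the robot, runs level for 14 mm, then turns straight up. Origin: top of the level trough, where the grip's waist rests (grip centre 6 mm above it). +x back to the rail, y along it. Tip at x -16.5 mm, its top 40 mm above the trough. Lifted 40 to 60 mm, the grip clears the tip and the lid is still below the rod.
- pail2: middle of three identical closed steel pails, hanging on hook2. 72 mm across the foot, 83 mm across the fixed lid (top 86 mm above the foot), 168 mm tall with its rigid bail. Origin: centre of the foot, z up, y along the bail. Whole weight about 2 N with the loose beech disc in it, 4.8 to 6.5 N with the loose faceplate; which pail has the faceplate changes every time.
- pail2_grip (a point): middle of the wooden grip on top of pail2's bail, 160 mm above the foot, along the pail's y. Waist 12 mm thick, 14 mm wide in the middle (on the hook); to each side a cylinder 16 mm thick, 7 to 40 mm off the middle, which can be pinched from above beside the hook, fingers before and behind it. 5 mm wire legs go down from its ends, 43.5 mm off the middle.
- hook2: fixed 8 mm rod hook that carries pail2: from the rail it slopes down towards the robot, runs level for 14 mm, then turns straight up. Origin: top of the level trough, where the grip's waist rests (grip centre 6 mm above it). +x back to the rail, y along it. Tip at x -16.5 mm, its top 40 mm above the trough. Lifted 40 to 60 mm, the grip clears the tip and the lid is still below the rod.
- pail3: right-hand (-y) of three identical closed steel pails, hanging on hook3. 72 mm across the foot, 83 mm across the fixed lid (top 86 mm above the foot), 168 mm tall with its rigid bail. Origin: centre of the foot, z up, y along the bail. Whole weight about 2 N with the loose beech disc in it, 4.8 to 6.5 N with the loose faceplate; which pail has the faceplate changes every time.
- pail3_grip (a point): middle of the wooden grip on top of pail3's bail, 160 mm above the foot, along the pail's y. Waist 12 mm thick, 14 mm wide in the middle (on the hook); to each side a cylinder 16 mm thick, 7 to 40 mm off the middle, which can be pinched from above beside the hook, fingers before and behind it. 5 mm wire legs go down from its ends, 43.5 mm off the middle.
- hook3: fixed 8 mm rod hook that carries pail3: from the rail it slopes down towards the robot, runs level for 14 mm, then turns straight up. Origin: top of the level trough, where the grip's waist rests (grip centre 6 mm above it). +x back to the rail, y along it. Tip at x -16.5 mm, its top 40 mm above the trough. Lifted 40 to 60 mm, the grip clears the tip and the lid is still below the rod.
- rail: green tube rail, 42 mm tube 680 mm long along its y, centre line 219 mm above the bench, on two posts 300 mm either side of the middle. Origin: on the bench below the tube's middle. The hooks stand out 106 mm from the tube's centre line towards the robot (-x), 140 mm apart give or take 25 mm. Fixed.
- tray: low square wooden tray fixed to the bench, 136 mm square outside, walls 6 mm thick and 25 mm high, floor 6 mm thick; to the left or the right of the hooks. Origin: centre of its underside.
- chuck: bystander: loose four-jaw steel lathe chuck, 94 mm across, 58 mm tall, standing on the bench on the side where the tray is not. Origin: centre of its underside.
- bowl: bystander: turned wooden bowl, 110 mm across, 42 mm tall, on the bench in front of the pails. Origin: centre of its underside.
- gouge: bystander: turning gouge 420 mm long, lying on the bench behind the rail, 31 mm thick at the handle. Origin: on the bench, under its middle; it lies along its x.
There are look-alikes about, which are no part of the job. Leave any turquoise look-alike of the pail3 alone.

How it is judged (in metres and radians):
On the way:
1. a pail is lifted until its grip is above the tip of its hook (((z of pail1_grip in the frame of hook1 above 0.044 m and x of pail1_grip in the frame of hook1 between -0.06 and 0.06 m and y of pail1_grip in the frame of hook1 between -0.04 and 0.04 m) or (z of pail2_grip in the frame of hook2 above 0.044 m and x of pail2_grip in the frame of hook2 between -0.06 and 0.06 m and y of pail2_grip in the frame of hook2 between -0.04 and 0.04 m) or (z of pail3_grip in the frame of hook3 above 0.044 m and x of pail3_grip in the frame of hook3 between -0.06 and 0.06 m and y of pail3_grip in the frame of hook3 between -0.04 and 0.04 m))), for 0.05 s.
At the end, for the whole second after the job is handed in: The pail with the faceplate (it weighs more than 3.5 N on the tray) stands upright (within 0.1 rad) on the tray's floor, its middle within 40 mm of the tray's middle along each side, at rest; the other two pails hang in the troughs of their own hooks ((((contact force between tray and pail1 above 3.5 N and angle between pail1's own z axis and vertical below 0.1 rad and z of pail1 in the frame of tray below 0.012 m and x of pail1 in the frame of tray between -0.04 and 0.04 m and y of pail1 in the frame of tray between -0.04 and 0.04 m and linear speed of pail1 below 0.03 m/s) and (x of pail2_grip in the frame of hook2 between -0.02 and 0.04 m and y of pail2_grip in the frame of hook2 between -0.015 and 0.015 m and z of pail2_grip in the frame of hook2 between 0 and 0.022 m and angle between pail2's own z axis and vertical below 0.35 rad) and (x of pail3_grip in the frame of hook3 between -0.02 and 0.04 m and y of pail3_grip in the frame of hook3 between -0.015 and 0.015 m and z of pail3_grip in the frame of hook3 between 0 and 0.022 m and angle between pail3's own z axis and vertical below 0.35 rad)) or ((contact force between tray and pail2 above 3.5 N and angle between pail2's own z axis and vertical below 0.1 rad and z of pail2 in the frame of tray below 0.012 m and x of pail2 in the frame of tray between -0.04 and 0.04 m and y of pail2 in the frame of tray between -0.04 and 0.04 m and linear speed of pail2 below 0.03 m/s) and (x of pail1_grip in the frame of hook1 between -0.02 and 0.04 m and y of pail1_grip in the frame of hook1 between -0.015 and 0.015 m and z of pail1_grip in the frame of hook1 between 0 and 0.022 m and angle between pail1's own z axis and vertical below 0.35 rad) and (x of pail3_grip in the frame of hook3 between -0.02 and 0.04 m and y of pail3_grip in the frame of hook3 between -0.015 and 0.015 m and z of pail3_grip in the frame of hook3 between 0 and 0.022 m and angle between pail3's own z axis and vertical below 0.35 rad)) or ((contact force between tray and pail3 above 3.5 N and angle between pail3's own z axis and vertical below 0.1 rad and z of pail3 in the frame of tray below 0.012 m and x of pail3 in the frame of tray between -0.04 and 0.04 m and y of pail3 in the frame of tray between -0.04 and 0.04 m and linear speed of pail3 below 0.03 m/s) and (x of pail1_grip in the frame of hook1 between -0.02 and 0.04 m and y of pail1_grip in the frame of hook1 between -0.015 and 0.015 m and z of pail1_grip in the frame of hook1 between 0 and 0.022 m and angle between pail1's own z axis and vertical below 0.35 rad) and (x of pail2_grip in the frame of hook2 between -0.02 and 0.04 m and y of pail2_grip in the frame of hook2 between -0.015 and 0.015 m and z of pail2_grip in the frame of hook2 between 0 and 0.022 m and angle between pail2's own z axis and vertical below 0.35 rad)))); the robot touches nothing.
It fails at once if a pail is forced against its hook (more than 30 N) (contact force between pail1 and hook1 above 30 N or contact force between pail2 and hook2 above 30 N or contact force between pail3 and hook3 above 30 N).
It fails at once if a pail is dropped or slammed into the tray (its foot comes to the floor of the tray at more than 0.35 m/s) ((linear speed of pail1 above 0.35 m/s and z of pail1 in the frame of tray below 0.028 m and x of pail1 in the frame of tray between -0.06 and 0.06 m and y of pail1 in the frame of tray between -0.06 and 0.06 m) or (linear speed of pail2 above 0.35 m/s and z of pail2 in the frame of tray below 0.028 m and x of pail2 in the frame of tray between -0.06 and 0.06 m and y of pail2 in the frame of tray between -0.06 and 0.06 m) or (linear speed of pail3 above 0.35 m/s and z of pail3 in the frame of tray below 0.028 m and x of pail3 in the frame of tray between -0.06 and 0.06 m and y of pail3 in the frame of tray between -0.06 and 0.06 m)).
It fails at once if the chuck, the bowl or the gouge is moved by more than 30 mm (distance of any of chuck, bowl, gouge from where it was at the start of the episode above 0.03 m).
It also fails if it takes over 69 s, if anything falls off the work surface, if the arm or the gripper's body presses on something with over 40 N, if the wrist force passes 120 N, or if a joint passes its speed limit or range.

## Working session

There is one attempt and no reset: what is moved stays moved. The work goes in short steps, Python scripts to look and compute and a tool call to move; the robot and the scene stay as the last step left them, time stands still between calls to the robot, and variables do not carry over. Pictures are saved under pics/ and viewed, at most 10 in all, crops included, and the job is handed in when it is done.

Besides the shell and the picture viewer there is one more tool, called after "Request:" in YAML: its name, and indented under it one key for each argument. servo_tool: Moves the arm, as the interface text tells. Its arguments: {"type":"object","properties":{"deltas":{"type":"array"},"squeeze":{"type":"number"}},"required":["deltas"]}

```bash
mkdir -p pics; python3 - <<'E'
from rig import telemetry, optics, ctrl
import cv2,numpy as np
s=telemetry.sense();print(s)
for n in("scene","top"):
    cv2.imwrite(f"pics/{n}.png",optics.capture(n))
for n in("scene","top","wrist"):
    m=optics.camera_model(n);print(n,{k:(np.round(v,4).tolist() if not isinstance(v,str) else v) for k,v in m.items()})
    if 'R' in m: print(-np.array(m['R']).T@np.array(m['t']))
E
```

```text
{'time_s': 0.0, 'joints': array([-1.36536863e+00,  3.13454655e-01,  1.49845282e+00, -1.36775630e-05,
        1.33101014e+00, -2.23375473e-01]), 'dq': array([ 0.00017387, -0.00105815,  0.00024605, -0.00099242, -0.00073794,
        0.00045059]), 'tau': array([ 1.90163206e-03, -4.12262714e+01, -2.59743744e+01, -3.29406510e-05,
        4.12361172e-03, -1.29718777e-05]), 'eef_pos': array([ 218.22770436, -477.20264672,  230.72677566]), 'ee_rot': array([-6.62513634e-04,  9.77103329e-01,  2.12764298e-01, -6.96823245e-07]), 'force': array([ 0.0637062 ,  0.4417201 , -0.57629821]), 'wrist_torque': array([0.00573733, 0.00741959, 0.03209248]), 'grip_force': 0.0, 'grip_width': 0.9967763568673663}
scene {'vfov': 54.4697, 'cx': 317.073, 'cy': 241.3822, 'R': [[-0.886, 0.4636, 0.0091], [0.2607, 0.5143, -0.817], [-0.3834, -0.7215, -0.5766]], 't': [509.6993, -10.507, 1316.7922]}
[959.17710412 719.20825387 746.03240635]
top {'vfov': 44.2525, 'cx': 316.5087, 'cy': 229.1694, 'R': [[-0.0012, -1.0, 0.0047], [-0.9989, 0.001, -0.0479], [0.0479, -0.0048, -0.9988]], 't': [-14.426, 559.7927, 1301.3766]}
[ 496.78335327   -8.76195084 1326.75794551]
wrist {'vfov': 71.5941, 'cx': 320.2417, 'cy': 242.3823, 'mount': [[0.0005, -0.952, -0.3059, 77.4884], [1.0, 0.0004, 0.0003, -1.0959], [-0.0002, -0.3059, 0.952, -143.2673], [0.0, 0.0, 0.0, 1.0]]}
```

View pics/top.png

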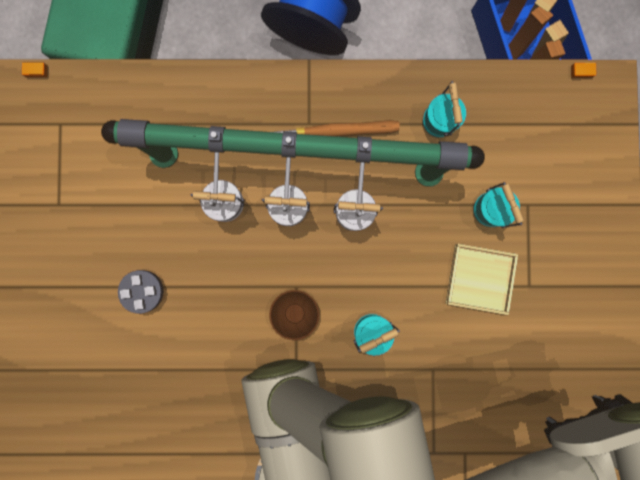

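View pics/scene.png

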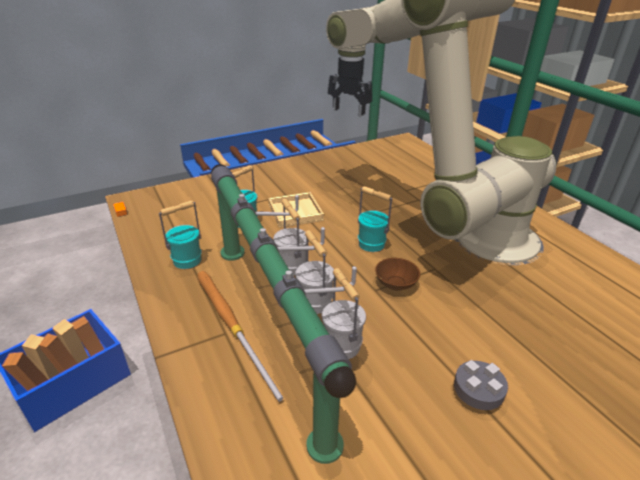

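The top view shows the grips of pails 1, 2 and 3 near (215,197), (287,203) and (357,208), the tray at (483,279), the rail from (108,131) to (477,157), and turquoise look-alikes at (374,335), (498,208) and (446,115). The scene view shows the three grips near (347,283), (316,242) and (292,211).

```bash
python3 - <<'E'
import cv2,numpy as np
a=cv2.imread("pics/top.png");b=cv2.imread("pics/scene.png")
A=cv2.resize(a[120:240,180:400],None,fx=3.6,fy=3.6,interpolation=cv2.INTER_CUBIC)
for im,pts in((a,[(200,196),(230,196),(287,203),(270,201),(358,207),(345,206),(240,230)]),(b,[(347,283),(316,242),(292,211)])):
    print([im[y,x].tolist() for x,y in pts],[cv2.cvtColor(im[y:y+1,x:x+1],cv2.COLOR_BGR2HSV)[0,0].tolist() for x,y in pts])
B=cv2.resize(b[180:380,220:380],None,fx=3,fy=3,interpolation=cv2.INTER_CUBIC)
cv2.imwrite("pics/A.png",A);cv2.imwrite("pics/B.png",B)
E
```

```text
[[112, 169, 209], [114, 172, 213], [93, 135, 169], [113, 169, 209], [104, 157, 197], [114, 172, 212], [55, 86, 114]] [[18, 118, 209], [18, 119, 213], [17, 115, 169], [18, 117, 209], [17, 120, 197], [18, 118, 212], [16, 132, 114]]
[[121, 187, 233], [121, 188, 233], [125, 191, 236]] [[18, 123, 233], [18, 123, 233], [18, 120, 236]]
```

View pics/A.png

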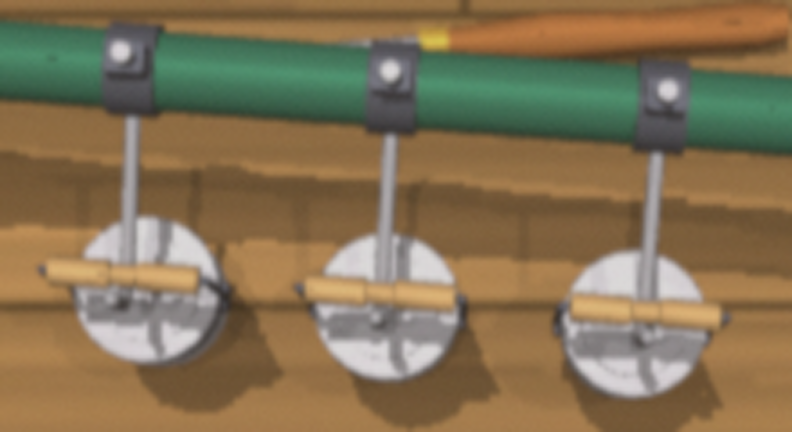

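View pics/B.png

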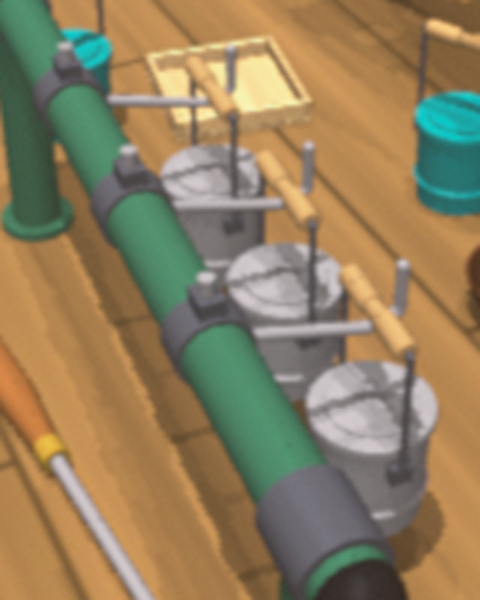

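The crops show clean grip outlines, with crop A centres at about (123,276), (380,294) and (647,311), and each hook tip just in front of its grip. Next I triangulate them.

```bash
cat > h.py <<'E'
import cv2,numpy as np
from rig import telemetry, optics, ctrl
def cam(n):
    m=optics.camera_model(n);f=240/np.tan(np.radians(m['vfov'])/2);return m,f
def pose_wrist():
    from scipy.spatial.transform import Rotation as Ro
    s=telemetry.sense();q=s['ee_rot'];T=np.eye(4);T[:3,:3]=Ro.from_quat([*q[1:],q[0]]).as_matrix();T[:3,3]=s['eef_pos'];return T
def ray(n,uv,T=None):
    m,f=cam(n);d=np.array([(uv[0]-m['cx'])/f,(uv[1]-m['cy'])/f,1.])
    if n=='wrist':
        C=T@np.array(m['mount']);return C[:3,3],C[:3,:3]@d
    R=np.array(m['R']);return -R.T@np.array(m['t']),R.T@d
def plane(n,uv,z,T=None):
    o,d=ray(n,uv,T);return o+d*(z-o[2])/d[2]
def proj(n,X):
    m,f=cam(n);c=np.array(m['R'])@X+np.array(m['t']);return c[:2]/c[2]*f+[m['cx'],m['cy']]
def tri(r1,r2):
    A=np.c_[r1[1],-r2[1]];k=np.linalg.lstsq(A,r2[0]-r1[0],rcond=None)[0]
    p,q=r1[0]+k[0]*r1[1],r2[0]+k[1]*r2[1];return (p+q)/2,np.linalg.norm(p-q)
def rects(im,lo,hi,box,amin=15,k=3):
    x0,y0,x1,y1=box;h=cv2.cvtColor(im[y0:y1,x0:x1],cv2.COLOR_BGR2HSV)
    m=cv2.morphologyEx(cv2.inRange(h,lo,hi),cv2.MORPH_CLOSE,np.ones((k,k)))
    c,_=cv2.findContours(m,cv2.RETR_EXTERNAL,cv2.CHAIN_APPROX_NONE)
    return [((r[0][0]+x0,r[0][1]+y0),r[1],cv2.boxPoints(r)+[x0,y0]) for r in map(cv2.minAreaRect,sorted([q for q in c if cv2.contourArea(q)>amin],key=cv2.contourArea)[::-1])]
E
python3 - <<'E'
from h import *
np.set_printoptions(precision=1,suppress=True)
a=cv2.imread("pics/top.png");b=cv2.imread("pics/scene.png")
T=[(188,188,240,206),(260,192,308,212),(332,196,385,216)]
S=[(330,264,360,302),(302,228,328,258),(278,196,302,220)]
for t,s in zip(T,S):
    rt=rects(a,(14,95,155),(21,125,255),t)[0];rs=rects(b,(14,105,185),(22,150,255),s)[0]
    print(rt[:2],rs[:2],tri(ray('top',rt[0]),ray('scene',rs[0])))
def ends(r):
    p=r[2];d=sorted([(np.linalg.norm(p[i]-p[(i+1)%4]),i) for i in range(4)])
    return [(p[i]+p[(i+1)%4])/2 for _,i in d[:2]]
g=rects(a,(65,80,40),(85,255,255),(140,115,450,170),500)[0]
e=[plane('top',q,219) for q in ends(g)];print('rail',e,np.degrees(np.arctan2(*(e[1]-e[0])[:2])))
h=cv2.cvtColor(a[270:271,480:481],cv2.COLOR_BGR2HSV);print(h)
r=rects(a,(18,60,150),(32,140,255),(440,235,530,325),300)[0];print(r)
print('tray',plane('top',r[0],25),[plane('top',q,25) for q in r[2]])
for n,uv,z in(('bowl',(295,314),42),('turq',(374,335),86)):print(n,plane('top',uv,z))
E
```

```text
((212.1268768310547, 193.7871766090393), (44.249141693115234, 10.194293022155762)) ((347.84077072143555, 276.0872220993042), (40.48892593383789, 18.19524574279785)) (array([614.5, 182.7, 223.7]), np.float64(4.280915096820112))
((285.5, 199.5), (11.0, 43.0)) ((316.4027032852173, 237.61621570587158), (32.49648666381836, 13.1603422164917)) (array([604.5,  45.2, 217.9]), np.float64(3.392972120763817))
((357.5, 204.5), (11.0, 43.0)) ((288.6683177947998, 207.81683349609375), (29.68111228942871, 16.50928497314453)) (array([598.4, -92.6, 210.6]), np.float64(2.8510627712634116))
rail [array([ 694. , -117.4,  219. ]), array([ 685.9, -247.3,  219. ])] -176.43313265701963
[[[ 28  81 217]]]
((482.9119987487793, 278.98400115966797), (63.68321228027344, 63.325443267822266), array([[445.9, 304.4],
       [457.2, 242.1],
       [519.9, 253.5],
       [508.6, 315.8]]))
tray [ 449.1 -381.3   25. ] [array([ 393.4, -299.1,   25. ]), array([ 530.3, -325.7,   25. ]), array([ 505. , -463.8,   25. ]), array([ 368.3, -436.5,   25. ])]
bowl [374.7  31.9  42. ]
turq [ 335.  -134.4   86. ]
```

```bash
python3 - <<'E'
from h import *
np.set_printoptions(precision=1,suppress=True)
for t,s in(((123,276),(377,307)),((380,294),(286,187)),((647,311),(210,85))):
    t=np.array(t)/3.6+[179.6,119.6];s=np.array(s)/3+[219.7,179.7]
    X,e=tri(ray('top',t),ray('scene',s));print(X,e)
for u,v in(((130,33),(655,72)),((120,50),(668,91))):
  pass
e=[plane('top',np.array(p)/3.6+[179.6,119.6],240+10) for p in((120,50),(390,70),(668,91))]
print(e,[np.degrees(np.arctan2(*(q-e[0])[:2])) for q in e[1:]])
# hook clamp bottom edges & grip end angles
for p,q in(((46,271),(200,281)),((305,288),(456,298)),((570,304),(722,318))):
    P=[plane('top',np.array(x)/3.6+[179.6,119.6],205) for x in(p,q)];d=P[1]-P[0];print(np.linalg.norm(d),np.degrees(np.arctan2(d[0],d[1])), (P[0]+P[1])/2)
E
```

```text
[614.  180.7 208.1] 1.7755179975469426
[604.5  45.1 206.8] 1.83201641481773
[595.2 -96.  207.5] 1.4195673522298342
[array([724.8, 176.4, 250. ]), array([714.4,  38.5, 250. ]), array([ 703.6, -103.6,  250. ])] [np.float64(-175.7136613907608), np.float64(-175.67093568648022)]
81.68928032977774 -176.2294647900589 [613.6 181.7 205. ]
80.13564520194764 -176.1556029942884 [604.4  45.3 205. ]
80.85410494078113 -174.67727023257302 [594.8 -95.3 205. ]
```

Request:
servo_tool:
  deltas:
    - [[0, 0, -0.05], [0, 0, -0.085], 1]
    - [[0, 0, -0.05], [0, 0, -0.085], 1]
    - [[0, 0, -0.05], [0, 0, -0.085], 1]
    - [[0, 0, -0.05], [0, 0, -0.085], 1]
    - [[0, 0, -0.05], [0, 0, -0.085], 1]
    - [[0, 0, -0.05], [0, 0, -0.085], 1]
    - [[0, 0, -0.05], [0, 0, -0.085], 1]
    - [[0, 0, 0], [0, 0, -0.085], 1]
  squeeze: 90

```text
time_s: 0.9
eef_pos: [218.4, -477.7, 302.3]
ee_rot: [0.001, 0.731, 0.683, -0.0]
force: [0.8, -0.3, 0.6]
grip_width: 1.002
grip_force: 0.0
```

Request:
servo_tool:
  deltas:
    - [[0.16, 0.145, 0], [0, 0, 0], 1]
    - [[0.16, 0.145, 0], [0, 0, 0], 1]
    - [[0.16, 0.145, 0], [0, 0, 0], 1]
    - [[0.16, 0.145, 0], [0, 0, 0], 1]
    - [[0.16, 0.145, 0], [0, 0, 0], 1]
    - [[0.16, 0.145, 0], [0, 0, 0], 1]
    - [[0.16, 0.145, 0], [0, 0, 0], 1]
    - [[0.16, 0.145, 0], [0, 0, 0], 1]

```text
time_s: 1.7
eef_pos: [469.5, -237.8, 301.1]
ee_rot: [-0.0, 0.733, 0.681, -0.0]
force: [0.2, -1.1, 0.2]
grip_width: 1.003
grip_force: 0.0
```

Request:
servo_tool:
  deltas:
    - [[0.16, 0.145, 0], [0, 0, 0], 1]
    - [[0.16, 0.145, 0], [0, 0, 0], 1]
    - [[0.16, 0.145, 0], [0, 0, 0], 1]
    - [[0.16, 0.145, 0], [0, 0, 0], 1]
    - [[0, 0, 0], [0, 0, 0], 0.6]
    - [[0, 0, 0], [0, 0, 0], 0.6]
    - [[0, 0, 0], [0, 0, 0], 0.6]

```text
time_s: 2.4
eef_pos: [593.1, -120.9, 301.2]
ee_rot: [-0.0, 0.733, 0.68, -0.0]
force: [-0.2, -0.5, 1.3]
grip_width: 0.603
grip_force: 0.0
```

```bash
python3 - <<'E'
from h import *
s=telemetry.sense();print(s['eef_pos'],s['ee_rot'],s['force'],s['joints'])
np.save('T.npy',pose_wrist());cv2.imwrite('pics/w1.png',optics.capture('wrist'))
E
```

```text
[ 593.14745966 -120.90403234  301.15968442] [-1.76337585e-04  7.33024293e-01  6.80202402e-01 -2.14886122e-04] [-0.16614741 -0.45292345  1.2688128 ] [-3.94299056e-01  4.64308715e-01  1.10214789e+00 -2.44401159e-04
  1.57563540e+00 -3.19581360e-01]
```

View pics/w1.png

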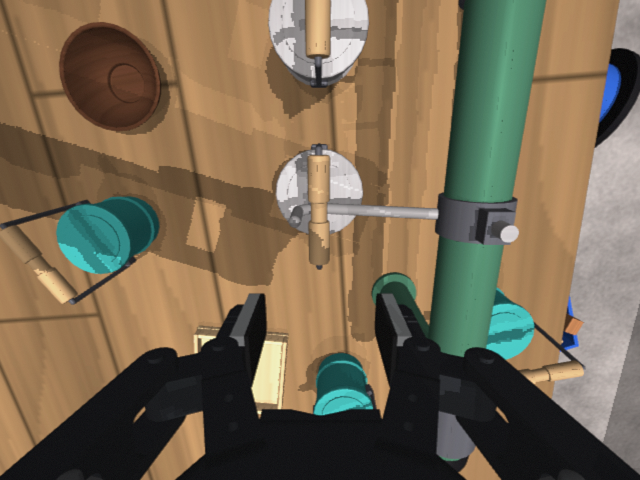

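The wrist view shows grip 3 running from about (318,155) to (319,265), with its waist at (319,209), lined up with the tool and centred between the fingers at about u=320.

```bash
python3 - <<'E'
from h import *
T=np.load('T.npy')
for uv in((318.5,155),(319,209),(318.5,265)):
    for z in(207.5,):
        X=plane('wrist',uv,z,T);print(X,(np.linalg.inv(T)@[*X,1])[:3])
E
```

```text
[595.53609147 -54.87416065 207.5       ] [66.03098575 -2.49552571 93.6561118 ]
[593.02644298 -92.68780911 207.5       ] [28.1354997  -2.17540832 93.65878304]
[ 589.36416455 -136.10937679  207.5       ] [-15.43830163  -2.58607733  93.66228352]
```

Request:
servo_tool:
  deltas:
    - [[0.02, -0.01, 0.1], [0, 0, 0], 0.6]
    - [[0, 0, 0.15], [0, 0, 0], 0.6]
    - [[0, 0, 0.15], [0, 0, 0], 0.6]
    - [[0, 0, 0.1], [0, 0, 0], 0.6]
    - [[0, 0, 0.065], [0, 0, 0], 0.6]
    - [[0, 0, 0], [0, 0, 0], 0.6]
    - [[0, 0, 0], [0, 0, 0], 0.6]

```text
time_s: 3.15
eef_pos: [592.2, -116.6, 189.4]
ee_rot: [0.001, 0.733, 0.68, 0.0]
force: [0.5, -0.7, 0.4]
grip_width: 0.597
grip_force: 0.0
```

Request:
servo_tool:
  deltas:
    - [[0, 0, 0], [0, 0, 0], 0]
    - [[0, 0, 0], [0, 0, 0], 0]
    - [[0, 0, 0], [0, 0, 0], 0]
    - [[0, 0, 0], [0, 0, 0], 0]
    - [[0, 0, 0], [0, 0, 0], 0]
    - [[0, 0, 0], [0, 0, 0], 0]
    - [[0, 0, 0], [0, 0, 0], 0]
    - [[0, 0, 0], [0, 0, 0], 0]
  squeeze: 60

```text
time_s: 3.95
eef_pos: [592.3, -116.1, 188.7]
ee_rot: [0.001, 0.733, 0.681, 0.0]
force: [2.2, 1.6, 6.0]
grip_width: 0.164
grip_force: 58.6
```

Request:
servo_tool:
  deltas:
    - [[0, 0, -0.015], [0, 0, 0], 0]
    - [[0, 0, -0.015], [0, 0, 0], 0]
    - [[0, 0, -0.015], [0, 0, 0], 0]
    - [[0, 0, -0.015], [0, 0, 0], 0]
    - [[0, 0, 0], [0, 0, 0], 0]
    - [[0, 0, 0], [0, 0, 0], 0]
    - [[0, 0, 0], [0, 0, 0], 0]
    - [[0, 0, 0], [0, 0, 0], 0]

```text
time_s: 4.75
eef_pos: [591.9, -116.0, 200.2]
ee_rot: [-0.0, 0.733, 0.681, -0.0]
force: [0.5, 0.3, -1.1]
grip_width: 0.162
grip_force: 58.4
```

Request:
servo_tool:
  deltas:
    - [[0, 0, 0], [0, 0, 0], 0]
    - [[0, 0, 0], [0, 0, 0], 0]

```text
time_s: 4.95
eef_pos: [591.9, -116.1, 200.2]
ee_rot: [-0.0, 0.733, 0.681, -0.0]
force: [1.6, 0.1, -1.9]
grip_width: 0.165
grip_force: 58.4
```

Pail 3 weighs about 2 N, so it's a light one. I lower it and release it.

Request:
servo_tool:
  deltas:
    - [[0, 0, 0.015], [0, 0, 0], 0]
    - [[0, 0, 0.015], [0, 0, 0], 0]
    - [[0, 0, 0.015], [0, 0, 0], 0]
    - [[0, 0, 0.01], [0, 0, 0], 0]
    - [[0, 0, 0], [0, 0, 0], 0]
    - [[0, 0, 0], [0, 0, 0], 0]

```text
time_s: 5.55
eef_pos: [591.9, -116.1, 189.4]
ee_rot: [0.0, 0.733, 0.681, 0.0]
force: [-0.5, 0.2, -1.0]
grip_width: 0.161
grip_force: 58.7
```

Request:
servo_tool:
  deltas:
    - [[0, 0, 0], [0, 0, 0], 0.3]
    - [[0, 0, 0], [0, 0, 0], 0.5]
    - [[0, 0, 0], [0, 0, 0], 0.6]
    - [[0, 0, 0], [0, 0, 0], 0.6]
    - [[0, 0, 0], [0, 0, 0], 0.6]
    - [[0, 0, -0.1], [0, 0, 0], 0.6]
    - [[0, 0, -0.22], [0, 0, 0], 0.6]
    - [[0, 0, -0.22], [0, 0, 0], 0.6]

```text
time_s: 6.35
eef_pos: [591.6, -115.9, 298.4]
ee_rot: [-0.001, 0.733, 0.681, -0.0]
force: [0.2, 0.0, 0.7]
grip_width: 0.601
grip_force: 0.0
```

Request:
servo_tool:
  deltas:
    - [[0.17, 0, 0], [0, 0, 0], 0.6]
    - [[0.17, 0, 0], [0, 0, 0], 0.6]
    - [[0.17, 0, 0], [0, 0, 0], 0.6]
    - [[0.18, -0.005, 0], [0, 0, 0], 0.6]
    - [[0, 0, 0], [0, 0, 0], 0.6]
    - [[0, 0, 0], [0, 0, 0], 0.6]

```text
time_s: 6.95
eef_pos: [601.1, 21.9, 297.3]
ee_rot: [0.0, 0.732, 0.681, -0.0]
force: [-0.1, -1.0, -1.1]
grip_width: 0.602
grip_force: 0.0
```

```bash
python3 - <<'E'
from h import *
s=telemetry.sense();print(s['eef_pos'],s['ee_rot'],s['force'])
T=pose_wrist();im=optics.capture('wrist');cv2.imwrite('pics/w2.png',im)
h=cv2.cvtColor(im,cv2.COLOR_BGR2HSV);print(h[180,319],h[240,319])
np.save('T.npy',T)
E
```

```text
[601.13623003  21.87528554 297.30683133] [ 1.34086008e-04  7.32334838e-01  6.80944680e-01 -9.91939866e-05] [-0.05795261 -0.97833815 -1.09189491]
[ 16 106 219] [ 16 106 219]
```

View pics/w2.png

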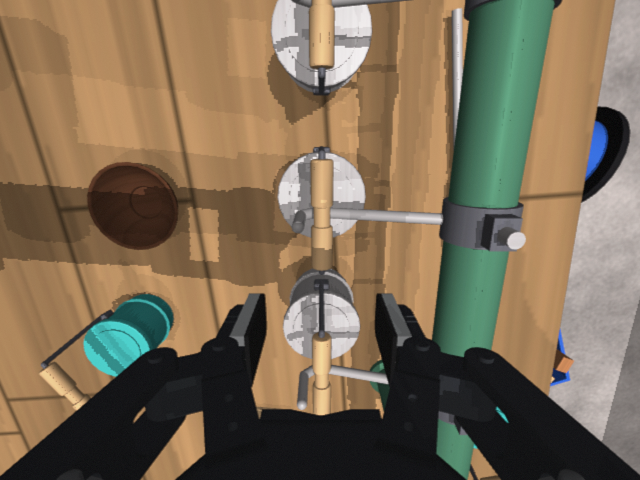

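Grip 2 sits at u≈322 with its waist at (322,214). That puts it centred in tool y and about 24 mm ahead in tool x, as wanted. Pail 3 is still on its hook.

Request:
servo_tool:
  deltas:
    - [[0, 0, 0.1], [0, 0, 0], 0.6]
    - [[0, 0, 0.15], [0, 0, 0], 0.6]
    - [[0, 0, 0.15], [0, 0, 0], 0.6]
    - [[0, 0, 0.1], [0, 0, 0], 0.6]
    - [[0, 0, 0.045], [0, 0, 0], 0.6]
    - [[0, 0, 0], [0, 0, 0], 0.4]
    - [[0, 0, 0], [0, 0, 0], 0]

```text
time_s: 7.7
eef_pos: [601.6, 21.0, 189.4]
ee_rot: [0.001, 0.733, 0.68, 0.001]
force: [-0.0, -0.2, -0.4]
grip_width: 0.271
grip_force: 0.0
```

Request:
servo_tool:
  deltas:
    - [[0, 0, 0], [0, 0, 0], 0]
    - [[0, 0, 0], [0, 0, 0], 0]
    - [[0, 0, 0], [0, 0, 0], 0]
    - [[0, 0, 0], [0, 0, 0], 0]
    - [[0, 0, 0], [0, 0, 0], 0]
    - [[0, 0, 0], [0, 0, 0], 0]

```text
time_s: 8.3
eef_pos: [601.6, 21.4, 189.2]
ee_rot: [0.001, 0.733, 0.68, 0.001]
force: [0.6, -1.0, 6.1]
grip_width: 0.16
grip_force: 58.8
```

Request:
servo_tool:
  deltas:
    - [[0, 0, -0.015], [0, 0, 0], 0]
    - [[0, 0, -0.015], [0, 0, 0], 0]
    - [[0, 0, -0.015], [0, 0, 0], 0]
    - [[0, 0, -0.015], [0, 0, 0], 0]
    - [[0, 0, 0], [0, 0, 0], 0]
    - [[0, 0, 0], [0, 0, 0], 0]
    - [[0, 0, 0], [0, 0, 0], 0]
    - [[0, 0, 0], [0, 0, 0], 0]

```text
time_s: 9.1
eef_pos: [601.1, 21.6, 200.2]
ee_rot: [-0.0, 0.733, 0.681, -0.0]
force: [-0.2, -0.1, -1.9]
grip_width: 0.164
grip_force: 58.5
```

Request:
servo_tool:
  deltas:
    - [[0, 0, 0], [0, 0, 0], 0]
    - [[0, 0, 0], [0, 0, 0], 0]

```text
time_s: 9.3
eef_pos: [601.1, 21.6, 200.2]
ee_rot: [-0.0, 0.733, 0.681, -0.0]
force: [-1.0, 0.1, -1.1]
grip_width: 0.163
grip_force: 58.5
```

Pail 2 is light as well, so pail 1 should be the heavy one. I put pail 2 back and move over.

Request:
servo_tool:
  deltas:
    - [[0, 0, 0.015], [0, 0, 0], 0]
    - [[0, 0, 0.015], [0, 0, 0], 0]
    - [[0, 0, 0.015], [0, 0, 0], 0]
    - [[0, 0, 0.01], [0, 0, 0], 0]
    - [[0, 0, 0], [0, 0, 0], 0]
    - [[0, 0, 0], [0, 0, 0], 0]

```text
time_s: 9.9
eef_pos: [601.2, 21.6, 189.7]
ee_rot: [0.0, 0.733, 0.681, 0.0]
force: [-1.4, -1.0, 1.7]
grip_width: 0.165
grip_force: 58.9
```

Request:
servo_tool:
  deltas:
    - [[0, 0, 0], [0, 0, 0], 0.3]
    - [[0, 0, 0], [0, 0, 0], 0.5]
    - [[0, 0, 0], [0, 0, 0], 0.6]
    - [[0, 0, 0], [0, 0, 0], 0.6]
    - [[0, 0, 0], [0, 0, 0], 0.6]
    - [[0, 0, -0.1], [0, 0, 0], 0.6]
    - [[0, 0, -0.22], [0, 0, 0], 0.6]
    - [[0, 0, -0.22], [0, 0, 0], 0.6]

```text
time_s: 10.7
eef_pos: [600.8, 21.7, 298.3]
ee_rot: [-0.001, 0.733, 0.681, -0.0]
force: [0.9, 0.4, 1.2]
grip_width: 0.594
grip_force: 0.0
```

Request:
servo_tool:
  deltas:
    - [[0.17, 0, 0], [0, 0, 0], 0.6]
    - [[0.17, 0, 0], [0, 0, 0], 0.6]
    - [[0.17, 0, 0], [0, 0, 0], 0.6]
    - [[0.18, -0.005, 0], [0, 0, 0], 0.6]
    - [[0, 0, 0], [0, 0, 0], 0.6]
    - [[0, 0, 0], [0, 0, 0], 0.6]

```text
time_s: 11.3
eef_pos: [610.2, 159.7, 297.1]
ee_rot: [0.0, 0.732, 0.681, -0.0]
force: [-0.1, -0.4, 0.1]
grip_width: 0.602
grip_force: 0.0
```

```bash
python3 - <<'E'
from h import *
s=telemetry.sense();print(s['eef_pos'],s['ee_rot'],s['force'])
im=optics.capture('wrist');cv2.imwrite('pics/w3.png',im)
E
```

```text
[610.24929185 159.7079239  297.08307913] [ 1.08962188e-05  7.32334344e-01  6.80945205e-01 -1.89964629e-04] [-0.07875689 -0.37952266  0.12426798]
```

View pics/w3.png

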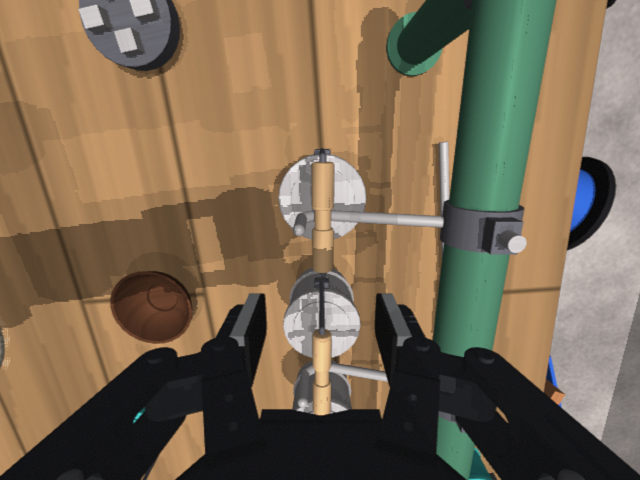

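Grip 1 sits at u≈322 with the hook at v≈216, the same geometry as pail 2, and pails 2 and 3 are hanging properly. Now I descend and grasp it more firmly.

Request:
servo_tool:
  deltas:
    - [[-0.005, 0.005, 0.1], [0, 0, 0], 0.6]
    - [[0, 0, 0.15], [0, 0, 0], 0.6]
    - [[0, 0, 0.15], [0, 0, 0], 0.6]
    - [[0, 0, 0.1], [0, 0, 0], 0.6]
    - [[0, 0, 0.045], [0, 0, 0], 0.6]
    - [[0, 0, 0], [0, 0, 0], 0.4]
    - [[0, 0, 0], [0, 0, 0], 0]
  squeeze: 100

```text
time_s: 12.05
eef_pos: [611.8, 157.8, 189.6]
ee_rot: [0.001, 0.733, 0.68, 0.001]
force: [-0.1, -0.7, -0.1]
grip_width: 0.268
grip_force: 0.0
```

Request:
servo_tool:
  deltas:
    - [[0, 0, 0], [0, 0, 0], 0]
    - [[0, 0, 0], [0, 0, 0], 0]
    - [[0, 0, 0], [0, 0, 0], 0]
    - [[0, 0, 0], [0, 0, 0], 0]
    - [[0, 0, 0], [0, 0, 0], 0]
    - [[0, 0, 0], [0, 0, 0], 0]

```text
time_s: 12.65
eef_pos: [612.1, 158.1, 189.7]
ee_rot: [0.001, 0.733, 0.68, 0.001]
force: [3.2, -0.8, 5.8]
grip_width: 0.147
grip_force: 97.9
```

Request:
servo_tool:
  deltas:
    - [[0, 0, -0.015], [0, 0, 0], 0]
    - [[0, 0, -0.015], [0, 0, 0], 0]
    - [[0, 0, -0.015], [0, 0, 0], 0]
    - [[0, 0, -0.015], [0, 0, 0], 0]
    - [[0, 0, 0], [0, 0, 0], 0]
    - [[0, 0, 0], [0, 0, 0], 0]
    - [[0, 0, 0], [0, 0, 0], 0]
    - [[0, 0, 0], [0, 0, 0], 0]

```text
time_s: 13.45
eef_pos: [611.2, 158.2, 200.1]
ee_rot: [-0.0, 0.733, 0.681, -0.0]
force: [-0.0, -0.6, -5.0]
grip_width: 0.149
grip_force: 97.6
```

Request:
servo_tool:
  deltas:
    - [[0, 0, 0], [0, 0, 0], 0]
    - [[0, 0, 0], [0, 0, 0], 0]

```text
time_s: 13.65
eef_pos: [611.2, 158.2, 200.2]
ee_rot: [-0.0, 0.733, 0.681, -0.0]
force: [-0.8, 0.5, -5.2]
grip_width: 0.156
grip_force: 97.6
```

Pail 1 is heavy at about 5.5 N. I lift it another 40 mm or so, past the tip.

Request:
servo_tool:
  deltas:
    - [[0, 0, -0.03], [0, 0, 0], 0]
    - [[0, 0, -0.035], [0, 0, 0], 0]
    - [[0, 0, -0.035], [0, 0, 0], 0]
    - [[0, 0, -0.035], [0, 0, 0], 0]
    - [[0, 0, -0.035], [0, 0, 0], 0]
    - [[0, 0, -0.03], [0, 0, 0], 0]
    - [[0, 0, 0], [0, 0, 0], 0]
    - [[0, 0, 0], [0, 0, 0], 0]

```text
time_s: 14.45
eef_pos: [611.2, 158.2, 240.2]
ee_rot: [-0.0, 0.733, 0.681, -0.0]
force: [-0.7, -0.2, -5.2]
grip_width: 0.148
grip_force: 97.9
```

```bash
python3 - <<'E'
from h import *
s=telemetry.sense();print(s['eef_pos'],s['ee_rot'],s['force'],s['wrist_torque'])
b=optics.capture('scene');B=b[180:380,260:420];cv2.imwrite('pics/s2.png',cv2.resize(B,None,fx=3,fy=3,interpolation=cv2.INTER_CUBIC))
E
```

```text
[611.21090107 158.22309607 240.20085611] [-6.24134510e-05  7.32744207e-01  6.80504165e-01 -6.28521318e-05] [-0.65260994 -0.17542049 -5.2198667 ] [-0.15373803 -0.0198197   0.04790828]
```

View pics/s2.png

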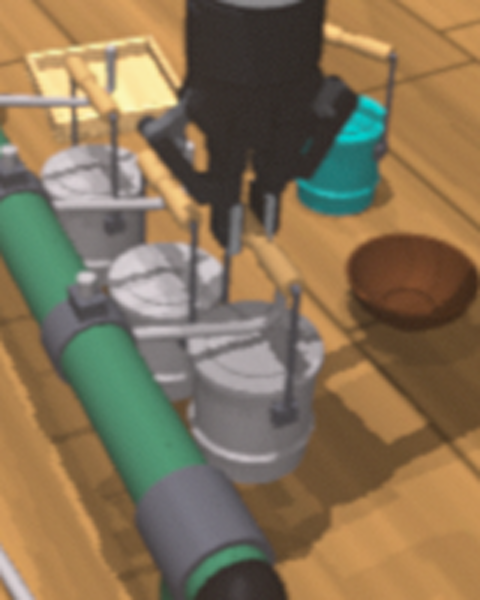

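The picture shows pail 1 hanging upright in the gripper, its grip above the hook tip at about (275,300) and its lid below the rod. I draw it off toward the robot.

Request:
servo_tool:
  deltas:
    - [[0, -0.03, 0], [0, 0, 0], 0]
    - [[0, -0.06, 0], [0, 0, 0], 0]
    - [[0, -0.08, 0], [0, 0, 0], 0]
    - [[0, -0.1, 0], [0, 0, 0], 0]
    - [[0, -0.1, 0], [0, 0, 0], 0]
    - [[0, -0.1, 0], [0, 0, 0], 0]
    - [[0, -0.1, 0], [0, 0, 0], 0]
    - [[0, -0.07, 0], [0, 0, 0], 0]

```text
time_s: 15.3
eef_pos: [481.9, 167.9, 240.2]
ee_rot: [-0.0, 0.733, 0.681, -0.0]
force: [-0.2, -0.5, -3.8]
grip_width: 0.148
grip_force: 97.9
```

Request:
servo_tool:
  deltas:
    - [[-0.04, 0, 0], [0, 0, 0], 0]
    - [[-0.08, 0, 0], [0, 0, 0], 0]
    - [[-0.12, 0, 0], [0, 0, 0], 0]
    - [[-0.15, 0, 0], [0, 0, 0], 0]
    - [[-0.15, 0, 0], [0, 0, 0], 0]
    - [[-0.15, 0, 0], [0, 0, 0], 0]
    - [[-0.15, 0, 0], [0, 0, 0], 0]
    - [[-0.15, 0, 0], [0, 0, 0], 0]

```text
time_s: 16.1
eef_pos: [468.7, -31.3, 240.3]
ee_rot: [0.0, 0.733, 0.68, 0.0]
force: [0.7, 0.6, -5.4]
grip_width: 0.145
grip_force: 99.6
```

Request:
servo_tool:
  deltas:
    - [[-0.15, 0, 0], [0, 0, 0], 0]
    - [[-0.15, 0, 0], [0, 0, 0], 0]
    - [[-0.15, 0, 0], [0, 0, 0], 0]
    - [[-0.15, 0, 0], [0, 0, 0], 0]
    - [[-0.15, 0, 0], [0, 0, 0], 0]
    - [[-0.15, 0, 0], [0, 0, 0], 0]
    - [[-0.15, 0, 0], [0, 0, 0], 0]
    - [[-0.15, 0, 0], [0, 0, 0], 0]

```text
time_s: 16.9
eef_pos: [450.8, -270.8, 240.3]
ee_rot: [0.0, 0.733, 0.68, -0.0]
force: [-1.1, -1.0, -5.2]
grip_width: 0.15
grip_force: 99.6
```

Request:
servo_tool:
  deltas:
    - [[-0.15, 0, 0], [0, 0, 0], 0]
    - [[-0.15, 0.01, 0], [0, 0, 0], 0]
    - [[-0.12, 0.01, 0], [0, 0, 0], 0]
    - [[-0.1, 0.01, 0], [0, 0, 0], 0]
    - [[-0.06, 0.01, 0], [0, 0, 0], 0]
    - [[-0.03, 0, 0], [0, 0, 0], 0]
    - [[0, 0, 0], [0, 0, 0], 0]
    - [[0, 0, 0], [0, 0, 0], 0]

```text
time_s: 17.7
eef_pos: [450.4, -390.6, 240.3]
ee_rot: [-0.0, 0.733, 0.681, 0.0]
force: [-0.6, -0.6, -5.5]
grip_width: 0.151
grip_force: 99.7
```

```bash
python3 - <<'E'
from h import *
s=telemetry.sense();print(s['eef_pos'],s['ee_rot'],s['force'],s['wrist_torque'])
b=optics.capture('scene');print(proj('scene',np.array([449,-381,60.])))
u,v=proj('scene',np.array([449,-381,120.])).astype(int)
B=b[max(v-100,0):v+100,u-110:u+110];cv2.imwrite('pics/s3.png',cv2.resize(B,None,fx=3,fy=3,interpolation=cv2.INTER_CUBIC))
cv2.imwrite('pics/t3.png',optics.capture('top')[200:350,400:600].repeat(4,0).repeat(4,1))
E
```

```text
[ 450.38054013 -390.62738891  240.31945581] [-1.94561039e-04  7.32558608e-01  6.80703918e-01  1.55548137e-04] [-0.59006266 -0.62777987 -5.46536191] [-0.116852   -0.08953066 -0.36347945]
[295.45905672 194.78153063]
```

View pics/s3.png

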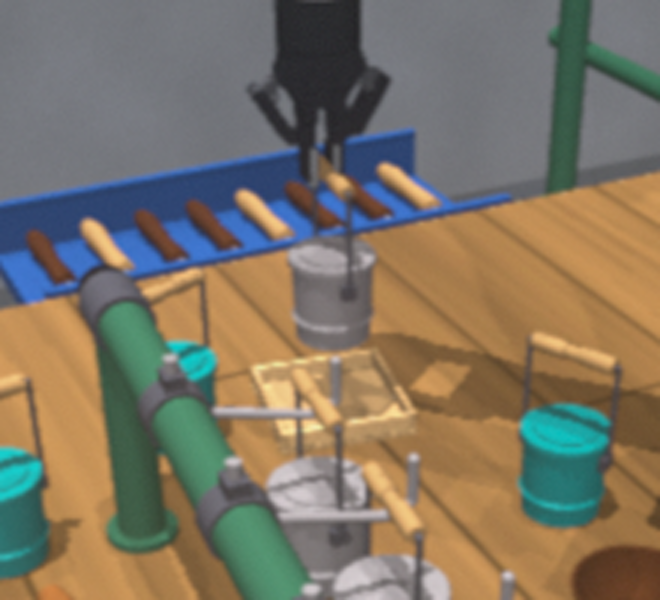

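The pail hangs upright over the tray, about 13 mm short in y. I correct that and lower it.

Request:
servo_tool:
  deltas:
    - [[-0.035, -0.005, 0.02], [0, 0, 0], 0]
    - [[-0.03, -0.005, 0.05], [0, 0, 0], 0]
    - [[0, 0, 0.07], [0, 0, 0], 0]
    - [[0, 0, 0.08], [0, 0, 0], 0]
    - [[0, 0, 0.07], [0, 0, 0], 0]
    - [[0, 0, 0.05], [0, 0, 0], 0]
    - [[0, 0, 0.03], [0, 0, 0], 0]
    - [[0, 0, 0.01], [0, 0, 0], 0]

```text
time_s: 18.6
eef_pos: [447.2, -404.2, 163.6]
ee_rot: [-0.0, 0.733, 0.681, 0.0]
force: [0.5, 0.1, -4.5]
grip_width: 0.146
grip_force: 99.7
```

Request:
servo_tool:
  deltas:
    - [[0, 0, 0.01], [0, 0, 0], 0]
    - [[0, 0, 0.01], [0, 0, 0], 0]
    - [[0, 0, 0.01], [0, 0, 0], 0]
    - [[0, 0, 0.01], [0, 0, 0], 0]
    - [[0, 0, 0], [0, 0, 0], 0]
    - [[0, 0, 0], [0, 0, 0], 0]
    - [[0, 0, 0], [0, 0, 0], 0]

```text
time_s: 19.3
eef_pos: [447.4, -404.2, 156.4]
ee_rot: [0.0, 0.733, 0.681, 0.0]
force: [0.4, -1.1, -5.3]
grip_width: 0.15
grip_force: 100.0
```

Request:
servo_tool:
  deltas:
    - [[0, 0, 0.01], [0, 0, 0], 0]
    - [[0, 0, 0.01], [0, 0, 0], 0]
    - [[0, 0, 0.01], [0, 0, 0], 0]
    - [[0, 0, 0], [0, 0, 0], 0]
    - [[0, 0, 0], [0, 0, 0], 0]

```text
time_s: 19.8
eef_pos: [447.5, -405.3, 151.9]
ee_rot: [0.002, 0.733, 0.68, -0.001]
force: [-1.8, -2.0, 6.5]
grip_width: 0.145
grip_force: 101.2
```

Request:
servo_tool:
  deltas:
    - [[0, 0, 0.005], [0, 0, 0], 0]
    - [[0, 0, 0.005], [0, 0, 0], 0]
    - [[0, 0, 0], [0, 0, 0], 0]
    - [[0, 0, 0], [0, 0, 0], 0]

```text
time_s: 20.2
eef_pos: [447.6, -406.0, 151.6]
ee_rot: [0.003, 0.733, 0.68, -0.001]
force: [-4.8, -2.3, 15.9]
grip_width: 0.153
grip_force: 102.4
```

Request:
servo_tool:
  deltas:
    - [[0, 0, -0.012], [0, 0, 0], 0]
    - [[0, 0, 0], [0, 0, 0], 0]
    - [[0, 0, 0], [0, 0, 0], 0.2]
    - [[0, 0, 0], [0, 0, 0], 0.3]
    - [[0, 0, 0], [0, 0, 0], 0.45]
    - [[0, 0, 0], [0, 0, 0], 0.6]
    - [[0, 0, 0], [0, 0, 0], 0.6]
    - [[0, 0, 0], [0, 0, 0], 0.6]

```text
time_s: 21.0
eef_pos: [447.3, -404.1, 150.6]
ee_rot: [-0.0, 0.733, 0.681, 0.0]
force: [0.5, 0.6, -0.1]
grip_width: 0.597
grip_force: 0.0
```

Request:
servo_tool:
  deltas:
    - [[0, 0, -0.05], [0, 0, 0], 0.6]
    - [[0, 0, -0.15], [0, 0, 0], 0.6]
    - [[0, 0, -0.2], [0, 0, 0], 0.6]
    - [[0, 0, -0.2], [0, 0, 0], 0.6]
    - [[0, 0, 0], [0, 0, 0], 0.6]
    - [[0, 0, 0], [0, 0, 0], 0.6]

```text
time_s: 21.6
eef_pos: [447.4, -404.2, 271.7]
ee_rot: [0.001, 0.733, 0.681, -0.0]
force: [-0.4, -0.6, -1.0]
grip_width: 0.601
grip_force: 0.0
```

```bash
python3 - <<'E'
from h import *
s=telemetry.sense();print(s['eef_pos'],s['force'])
b=optics.capture('scene')[110:330,200:420];t=optics.capture('wrist')
cv2.imwrite('pics/f.png',np.hstack([cv2.resize(b,(440,440)),cv2.resize(t,(360,270)).repeat(1,0) if 0 else cv2.copyMakeBorder(cv2.resize(t,(360,270)),0,170,0,0,0)]))
E
```

```text
[ 447.37078973 -404.2493671   271.70199543] [-0.43945338 -0.5846072  -0.976558  ]
```

View pics/f.png

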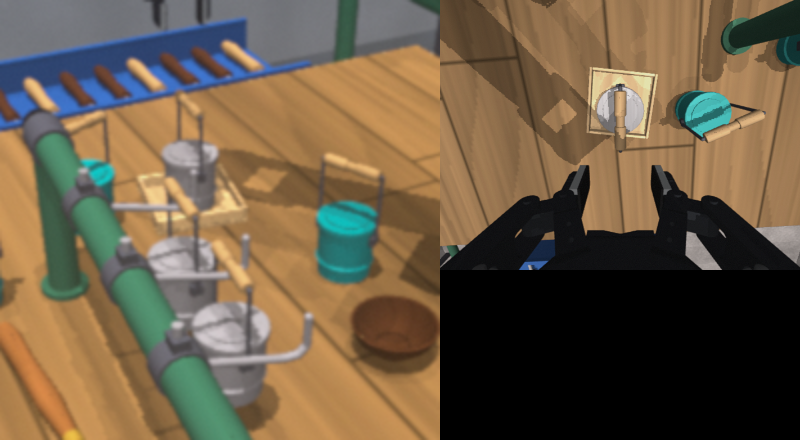

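The pail stands upright and centred in the tray, the other two hang on their hooks, and the gripper is clear.

```bash
python3 -c "
from rig import ctrl
print(ctrl.finish_job())"
```

```text
the job is handed in; nothing more can be done
None
```

I set the heavy pail (pail1, about 5.5 N) down upright in the middle of the tray, left pails 2 and 3 (each about 2 N) hanging on their own hooks, and handed the job in at about 22 s; no verdict came back.

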